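# Lock the pit-depth stop with spanner and jam nut

### The arm

A 6-joint arm with a two-finger parallel gripper is mounted at the origin on the work surface. World frame = base frame: x ahead of the robot, y to its left, z up, the work surface at z = 0. Lengths are in m, angles in rad, forces in N, time in s.
With the tool pointing down it reaches from about 0.35 to 0.775 m from the base axis. Payload 5.5 kg.
Tool frame: the origin (TCP) lies at the very end of the fingers, on their centre line; the grasp point (between the pads) lies 19 mm behind it; z points along the fingers, y is the line along which they close (so a half turn about z gives the same grasp; the last joint's range is limited). The gripper opens to 85 mm and grips with 20 to 120 N. Pads are 22 mm wide; open, the fingers measure 114 mm over their backs; the gripper's body (76 mm by 85 mm) begins 54 mm behind the grasp point. The pads swing forward as they close: fully open they stand 13 mm farther back than shut.
Start: joints at [1.186, 0.313, 0.046, 1.304, 0, 1.431], TCP at [0.139, 0.558, 0.211] pointing down, gripper open.
Joint ranges: [-2.76, 2.76], [-0.86, 1.69], [-1.03, 1.26], [-2.2, 2.34], [-1.47, 1.5], [-3.14, 3.14]. Speed limits (rad/s): [2.57, 2.57, 3.14, 3.14, 3.14, 3.14].

### API

Orientations are given as a rotation vector (axis times angle).
In Python, from cell import read_state, get_image, finish_job, regions_of gives the robot as it stands.
- The arm moves only by the tool move_arm, never from a script. Its argument "series" is a list that holds one entry, the list of rows, each a list of 4 numbers: the shift along the world's x, y, z in cm, then the turn about the world's z in rad. In form: [[[x, y, z, spin], ...]]. A call has 1 to 12 rows; each row shifts and turns the commanded pose from where the row before left it; what a row does not reach is not made up. A row lasts 1/8 s, in which the tool goes at most 62.5 mm and 10.7 degrees, less where a joint would pass 70% of its speed; a pose out of reach is approached as far as the arm can. A call is refused whole if a number of a shift passes 6.25 or a number of a turn 0.188, either way. A call with a gripper value outside its range is refused whole. "grip" is the closure in counts, from 0 (fully open) to 255 (shut), set as the call begins (left out, the last holds). The fingers move at their own pace and stop on an object; the grip force is fixed at half the most. Time passes only in rows, so rows that do not move let the fingers close. It gives the time, the measured TCP pose, the force, the opening and the grip force at its end, in the units of the state.
- read_state(): the state, without advancing time (a new reading comes with each control period).
- get_image(name): name is "side" or "top" or "wrist"; returns a dict with "frame" (384x512x3 uint8, red, green, blue), "intrinsics" (3x3 intrinsics, pixels), "pose" (4x4, takes a point from camera to world coordinates); the wrist camera has in their place "T_tool_cam" (4x4, takes a point from camera to tool coordinates, whose origin is the TCP and whose axes are the flange's). Camera axes: x right, y down, z forward; pixel columns grow to the right and rows downward; lengths in m; the calibration is good to about 2 mm. A picture is of the moment at which its call begins: read the wrist's pose just before it. There is no depth.
- finish_job(): hands the job in; it is judged then, once.
Trained networks look in a picture, given as the dict that the camera call returned (one of the last four; its "shot" number tells which), for a name from the list of things; names that differ only in an ending like _2 or _b are one class to them, and where a whole thing is asked for, a point or a joint stands for the part that bears it (a point fixed in the world has none). Each returns a list of dicts, best first, with "score" (0 to 1); they miss things now and then, are a little off and sometimes report something else, mostly with a low value. They report only what shows in the picture. A call takes as long as a camera call.
- regions_of(picture, name): "pixels" (384x512 bool, what is visible of it) and "extent" ([centre column, centre row, width, height] in pixels, round what is visible of it).
The state is a dict: "clock": time; "joints": joint angles; "qvel": joint speeds; "effort": joint torques, N m; "tcp_pos": TCP position; "tool_rot": TCP orientation; "wrist_force": force on the tool from outside, world axes, zero at the start; "torque": the same for the moment, N m; "finger_gap": opening from 0.0 (shut) to 1.0 (fully open); "grasp_force": force on a finger pad.
Only numpy, scipy, OpenCV 4.12 (cv2) and the standard library are available. Lean on these libraries where they do the work, as an engineer would, in place of code of your own. Each camera call takes 0.05 s, during which the arm holds its last target. There are 200 camera calls.

### The job

Lock the depth stop on the pit template: lay the holding spanner flat on the board with its jaw fully home on the square lower nut and its handle alongside the brass post, and let go of it. Then turn the brass jam nut clockwise by its thumb bar until it is firmly tight against the lower nut, at about 0.85 newton metres and never past 1.3, so that the post and not your hand takes the spanner's push and the lower nut keeps its setting. Leave the spanner on the nut and the other things on the bench undisturbed.

Things in the scene. Friction and masses are not known exactly. Their poses are not given: they have to be found in the camera images.
- template: pale jacaranda board, 22 mm thick, 90 wide, lying flat in a green vise, top 110 mm above the bench. Origin on the bench straight below the vertical stop screw; z up; -x runs along the board, whose square end is at x = -210 mm, rounded end at x = +50. Fixed, but at another place and yaw each time. The spanner's handle is to lie along its -x
- post: upright brass stop post, 12 mm across, 24 mm tall on the board, fixed at x = -92, y = +17.5 mm in the template's frame (origin at its foot). A handle lying along template -x passes it with 2.5 mm to spare; clockwise turning pushes the handle against it
- stop_nut (a joint): angle of the square steel lower nut (30 x 30 mm, 14 tall, on the board, centred on the template's z axis): 0 at the start, flats square to the template's x and y, growing clockwise seen from above. It turns at 0.12 N m unless held; the play of the held spanner lets it go about 0.1 to 0.15. Its setting is lost beyond 0.25 either way
- stop_nut_face (a point): centre of the lower nut's top face, on the screw axis, 124 mm above the bench
- jam_nut: brass jam nut above the lower nut, same axis. Origin at the centre of its underside, 127 mm above the bench; its thumb bar runs along its own x: 52 long, 14 wide, from 9 to 37 mm above its origin; round foot 28 mm across, 13 tall. Turns in place, clockwise from above to tighten: loose (0.03 N m) for an unknown 0.2 to 1.15 rad, then it meets the washer
- nip (a joint): how far tightening has wound the copper spring washer between the nuts, rad: 0 while loose, 0.08 to 0.1 when flat. With the lower nut held the jam nut flattens it at 0.2 to 0.45 N m; that alone is not tight: beyond, unseen, the torque rises by 2 to 3 N m per rad. 0.75 to 1.05 N m is well tight, above 1.3 overtight. If the lower nut is not held it is dragged round instead. Stays flat when let go
- spanner: dark steel open-ended spanner, 0.2 to 0.4 kg, flat on the bench left or right of the vise. Origin under the middle of its red wooden grip (46 long, 16 wide, from 10 to 37 mm above the underside; near the mass centre; pick it up here); x to the jaw, z up. Steel 10 mm thick; handle 18 wide from x = -45 to 111, 34 mm eye at -55; head 52 wide from 111 to 155, flared to 64 at 168
- spanner_jaw (a point): centre of the jaw, on the underside, 140 mm from the spanner's origin along x. Jaw 32 mm wide, flared mouth opening to +x, throat 15 mm behind this point: fully home, this point is on the screw axis. To slide on from along the board without meeting the post, set it down with this point 48 to 52 mm short of the axis
- ebony_blank: curved ebony handle blank, 23 mm thick, 160 mm long, loose; leave alone
- wax_tin: squat silver beeswax tin, 72 mm across, 34 mm tall, loose; leave alone
- stone: grey river burnishing stone, 68 mm across, 30 mm tall, loose; leave alone

How it is judged:
By the outcome, as a careful person would: the job done as asked, in the order asked, and still so for the second after the job is handed in, with the robot touching nothing.
It also fails if it takes over 64 s, if anything falls off the work surface, if the arm or the gripper's body presses on something with over 40 N, if the wrist force passes 120 N, or if a joint passes its speed limit or range.

## Working session

There is one attempt and no reset: what is moved stays moved. The work goes in short steps, Python scripts to look and compute and a tool call to move; the robot and the scene stay as the last step left them, time stands still between calls to the robot, and variables do not carry over. Pictures are saved under pics/ and viewed, at most 10 in all, crops included, and the job is handed in when it is done.

Besides the shell and the picture viewer there is one more tool, called after "Emit:" as name(argument=value, ...), one argument or row to a line, values as JSON. move_arm: Moves the arm, as the interface text tells. Its arguments: {"type":"object","properties":{"series":{"type":"array","items":{"type":"array","items":{"type":"array","items":{"type":"number"}}}},"grip":{"type":"number"}},"required":["series"]}

```bash
ls; mkdir -p pics; cat > h.py <<'E'
import numpy as np, cv2
from cell import read_state, get_image, finish_job, regions_of
def ray(im,uv,P=None):
    K=np.array(im["intrinsics"]);P=np.array(im["pose"]) if P is None else P
    d=P[:3,:3]@np.linalg.solve(K,[uv[0],uv[1],1.0]);return P[:3,3],d
def onz(im,uv,z,P=None):
    o,d=ray(im,uv,P);return o+d*(z-o[2])/d[2]
def proj(im,p,P=None):
    K=np.array(im["intrinsics"]);P=np.array(im["pose"]) if P is None else P
    c=P[:3,:3].T@(np.array(p)-P[:3,3]);q=K@c;return q[:2]/q[2]
def wpose(im,s):
    R,_=cv2.Rodrigues(np.array(s["tool_rot"],float));T=np.eye(4);T[:3,:3]=R;T[:3,3]=s["tcp_pos"]
    return T@np.array(im["T_tool_cam"])
def save(im,n): cv2.imwrite("pics/"+n,cv2.cvtColor(im["frame"],cv2.COLOR_RGB2BGR))
E
python3 - <<'E'
from h import *
s=read_state();print({k:np.round(v,3).tolist() for k,v in s.items()})
t=get_image("top");save(t,"top0.png")
print(np.round(t["pose"],3).tolist(),np.round(t["intrinsics"],1).tolist())
for n,z in [("template",.11),("post",.134),("stop_nut",.124),("jam_nut",.164),("spanner",.01),("ebony_blank",.02),("wax_tin",.034),("stone",.02)]:
    for r in regions_of(t,n)[:2]:
        m=r["pixels"].astype(np.uint8);c=np.argwhere(m).mean(0)[::-1]
        print(n,round(r["score"],2),np.round(r["extent"],0).tolist(),np.round(onz(t,c,z),3),cv2.minAreaRect(np.argwhere(m)[:,::-1].astype(np.float32)))
E
```

```text
pics
{'clock': 0.0, 'joints': [1.186, 0.314, 0.045, 1.304, -0.0, 1.431], 'qvel': [0.001, -0.0, -0.001, 0.0, 0.001, -0.0], 'effort': [-0.0, -48.062, 29.854, 0.019, 0.0, 0.0], 'tcp_pos': [0.139, 0.557, 0.21], 'tool_rot': [-0.384, -3.118, 0.003], 'wrist_force': [0.672, 0.449, -0.7], 'torque': [-0.005, 0.024, 0.015], 'grasp_force': 0.0, 'finger_gap': 0.994}
[[0.027, -0.997, 0.071, 0.538], [-1.0, -0.026, 0.011, 0.001], [-0.01, -0.071, -0.997, 0.96], [0.0, 0.0, 0.0, 1.0]] [[410.6, 0.0, 253.4], [0.0, 410.6, 191.2], [0.0, 0.0, 1.0]]
template 0.71 [261.0, 199.0, 49.0, 121.0] [ 0.58  -0.004  0.11 ] ((260.25762939453125, 198.34494018554688), (44.38717269897461, 124.48063659667969), 6.044092655181885)
template 0.24 [183.0, 131.0, 32.0, 27.0] [0.724 0.162 0.11 ] ((183.5, 129.5), (27.0, 27.0), 90.0)
post 0.41 [266.0, 158.0, 26.0, 13.0] [ 0.667 -0.012  0.134] ((266.4459533691406, 157.32432556152344), (12.670991897583008, 25.69072723388672), 54.462318420410156)
stop_nut 0.7 [270.0, 155.0, 28.0, 20.0] [ 0.669 -0.013  0.124] ((266.2500305175781, 157.25001525878906), (14.546477317810059, 26.24690628051
[... 564 characters left out ...]
0.486 0.274 0.02 ] ((137.71011352539062, 240.1005859375), (19.216617584228516, 71.30503845214844), 21.630887985229492)
wax_tin 0.79 [350.0, 140.0, 35.0, 32.0] [ 0.73  -0.203  0.034] ((349.7000427246094, 138.60000610351562), (31.304948806762695, 32.64659118652344), 26.56505012512207)
wax_tin 0.72 [370.0, 234.0, 45.0, 103.0] [ 0.515 -0.255  0.034] ((371.4222717285156, 235.20469665527344), (105.15663146972656, 24.73674774169922), 75.25643920898438)
stone 0.95 [184.0, 130.0, 31.0, 28.0] [0.745 0.179 0.02 ] ((183.5, 129.5), (27.0, 27.0), 90.0)
stone 0.3 [370.0, 235.0, 43.0, 105.0] [ 0.512 -0.26   0.02 ] ((369.4294128417969, 235.182373046875), (104.4520263671875, 24.1877498626709), 77.47119140625)
```

View pics/top0.png

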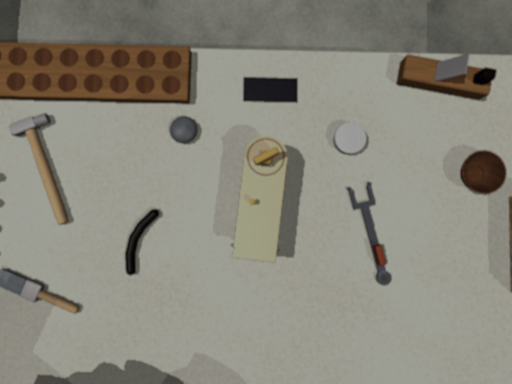

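The top view shows the board running from the nut at (266,157) to its square end at about (255,260), with the post at (252,200). The spanner lies to the right, with its jaw at about (362,195), red grip at (380,254) and eye at (383,277). The stone, tin and blank are clear of the path.

```bash
python3 - <<'E'
from h import *
t=get_image("top");f=t["frame"];hsv=cv2.cvtColor(f,cv2.COLOR_RGB2HSV)
# red grip
r=((hsv[...,0]<8)|(hsv[...,0]>172))&(hsv[...,1]>120)
r[:, :330]=0; r[:, 420:]=0; r[:220]=0;r[290:]=0
p=np.argwhere(r)[:,::-1];g=onz(t,p.mean(0),.030);print("grip",len(p),p.mean(0),g)
sp=[x for x in regions_of(t,"spanner") if abs(x["extent"][0]-370)<15][0]["pixels"]
w=np.array([onz(t,q,.01)[:2] for q in np.argwhere(sp)[:,::-1]])
c=w.mean(0);u=np.linalg.svd(w-c)[2][0];u*=np.sign(u[0]);l=(w-c)@u
print("spanner axis",np.arctan2(u[1],u[0]),c,"ends",c+u*l.min(),c+u*l.max(), "len",np.ptp(l))
# board
b=(hsv[...,0]>20)&(hsv[...,0]<35)&(hsv[...,1]>45)&(hsv[...,2]>150)
b[:, :225]=0;b[:,300:]=0;b[:125]=0;b[275:]=0
n,lab,st,ce=cv2.connectedComponentsWithStats(b.astype(np.uint8));k=1+st[1:,4].argmax();b=lab==k
w=np.array([onz(t,q,.11)[:2] for q in np.argwhere(b)[:,::-1]],np.float32)
R=cv2.minAreaRect(w);print("board",R,cv2.boxPoints(R).round(3).tolist())
print("jam",onz(t,(266,157),.155),"post",onz(t,(254,201),.12))
E
```

```text
grip 70 [378.72857143 255.12857143] [ 0.46827936 -0.27239605  0.03      ]
spanner axis 0.27923072707740176 [ 0.51289021 -0.26226718] ends [ 0.40025115 -0.29456323] [ 0.6284108  -0.22914493] len 0.23735286096949115
board ((0.5658705234527588, -0.0014024265110492706), (0.0861949622631073, 0.21231162548065186), 84.8005142211914) [[0.4560000002384186, -0.03500000014901161], [0.6679999828338623, -0.05400000140070915], [0.675000011920929, 0.03200000151991844], [0.46399998664855957, 0.050999999046325684]]
jam [ 0.6639413  -0.01252782  0.155     ] post [0.57795464 0.00920357 0.12      ]
```

Emit:
move_arm(
  series=[
    [[4,-6,1,0],[4,-6,1,0],[4,-6,1,0],[4,-6,1,0],[4,-6,1,0],[4,-6,0,0],[3,-6,0,0],[3,-6,0,0],[3,-6,0,0],[0,-6,0,0],[0,-6,0,0],[0,-6,0,0]],
  ],
  grip=0,
)

```text
clock: 2.05
tcp_pos: [0.4295, -0.1014, 0.2544]
tool_rot: [0.384, 3.117, -0.0]
wrist_force: [0.5, -0.1, -0.3]
finger_gap: 0.999
grasp_force: 0.0
```

Emit:
move_arm(
  series=[
    [[1,-5,-1,0.13],[1,-5,-1,0.13],[1,-4,-1,0.13],[0.85,-3,-1,0.125],[0,0,0,0],[0,0,0,0]],
  ],
)

```text
clock: 2.8
tcp_pos: [0.4678, -0.2689, 0.2142]
tool_rot: [0.421, -3.113, -0.001]
wrist_force: [-0.8, -0.5, -0.0]
finger_gap: 1.002
grasp_force: 0.0
```

```bash
python3 - <<'E'
from h import *
s=read_state();print({k:np.round(s[k],3).tolist() for k in("joints","tcp_pos","tool_rot")})
im=get_image("wrist");P=wpose(im,s);save(im,"w1.png");print(P.round(3).tolist())
hsv=cv2.cvtColor(im["frame"],cv2.COLOR_RGB2HSV)
r=((hsv[...,0]<8)|(hsv[...,0]>172))&(hsv[...,1]>120)
n,lab,st,ce=cv2.connectedComponentsWithStats(r.astype(np.uint8));k=1+st[1:,4].argmax()
w=np.array([onz(im,q,.037,P)[:2] for q in np.argwhere(lab==k)[:,::-1]],np.float32)
print(st[k],ce[k],cv2.minAreaRect(w))
for r in regions_of(im,"spanner")[:1]:
    w=np.array([onz(im,q,.01,P)[:2] for q in np.argwhere(r["pixels"])[:,::-1]])
    c=w.mean(0);u=np.linalg.svd(w-c,full_matrices=False)[2][0];print(r["score"],c,u,np.arctan2(u[1],u[0]))
E
```

```text
{'joints': [-0.671, 0.244, -0.04, 1.288, 0.0, -0.94], 'tcp_pos': [0.468, -0.269, 0.214], 'tool_rot': [0.421, -3.113, -0.001]}
[[-0.265, 0.919, 0.292, 0.393], [0.964, 0.252, 0.081, -0.289], [0.001, 0.303, -0.953, 0.377], [0.0, 0.0, 0.0, 1.0]]
[249 138  15  44 486] [256.11522634 159.50411523] ((0.4664444625377655, -0.27437877655029297), (0.04756298288702965, 0.015112741850316525), 15.494647026062012)
0.97 [ 0.50687878 -0.26380458] [0.96441746 0.26438414] 0.26756528010302794
```

View pics/w1.png

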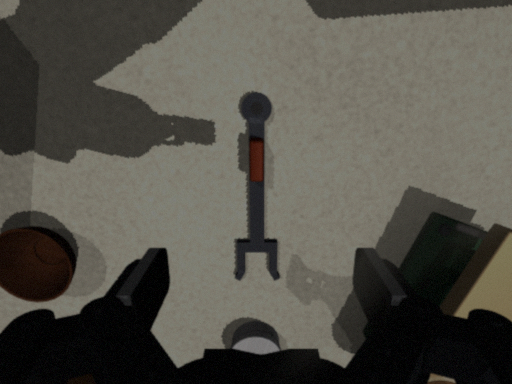

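The wrist view shows the spanner upright in the picture: grip at (256,159), jaw opening downward at (256,260). The tool is already aligned with its axis. Next I go down and grip it.

Emit:
move_arm(
  series=[
    [[-0.15,-0.55,-5,0],[0,0,-5,0],[0,0,-5,0],[0,0,-3,0],[0,0,-2.1,0],[0,0,0,0],[0,0,0,0]],
  ],
)

```text
clock: 3.78
tcp_pos: [0.4674, -0.2749, 0.0145]
tool_rot: [-0.424, 3.112, -0.002]
wrist_force: [-1.0, 0.1, -0.9]
finger_gap: 0.999
grasp_force: 0.0
```

Emit:
move_arm(
  series=[
    [[0,0,0,0],[0,0,0,0],[0,0,0,0],[0,0,0,0],[0,0,0,0],[0,0,0,0],[0,0,0,0]],
  ],
  grip=255,
)

```text
clock: 4.65
tcp_pos: [0.4666, -0.2747, 0.0135]
tool_rot: [-0.423, 3.113, 0.0]
wrist_force: [-1.1, 2.1, 5.4]
finger_gap: 0.156
grasp_force: 58.7
```

Emit:
move_arm(
  series=[
    [[0,0,2,0],[0,0,5,0],[0,0,5,0],[0,1,5,0],[2,3,5,0],[4,4,3,0],[4,4,0,0],[4,4,0,0],[3,1.5,0,0],[0,0,0,0],[0,0,0,0]],
  ],
)

```text
clock: 6.02
tcp_pos: [0.6349, -0.1009, 0.2611]
tool_rot: [0.423, -3.11, -0.001]
wrist_force: [-0.2, -0.3, -2.9]
finger_gap: 0.153
grasp_force: 59.1
```

```bash
python3 - <<'E'
from h import *
s=read_state();print({k:np.round(s[k],3).tolist() for k in("joints","tcp_pos","tool_rot","wrist_force","torque","finger_gap")})
im=get_image("wrist");P=wpose(im,s);save(im,"w2.png");print(P.round(3).tolist(),im["intrinsics"])
for n,z in [("jam_nut",.164),("stop_nut",.124),("post",.134),("template",.11)]:
    for r in regions_of(im,n)[:2]:
        c=np.argwhere(r["pixels"]).mean(0)[::-1];print(n,round(r["score"],2),np.round(r["extent"],0).tolist(),onz(im,c,z,P).round(4))
np.save("P2.npy",P);np.save("w2.npy",im["frame"])
E
```

```text
{'joints': [-0.282, 0.452, 0.371, 1.493, -0.0, -0.552], 'tcp_pos': [0.635, -0.101, 0.261], 'tool_rot': [0.423, -3.11, -0.001], 'wrist_force': [-0.189, -0.335, -2.867], 'torque': [0.006, 0.08, -0.001], 'finger_gap': 0.153}
[[-0.266, 0.919, 0.29, 0.561], [0.964, 0.254, 0.081, -0.121], [0.001, 0.301, -0.954, 0.424], [0.0, 0.0, 0.0, 1.0]] [[319.32002203   0.         260.86305513]
 [  0.         319.32002203 189.13236864]
 [  0.           0.           1.        ]]
jam_nut 0.57 [345.0, 233.0, 65.0, 40.0] [ 0.6597 -0.0173  0.164 ]
stop_nut 0.61 [346.0, 230.0, 63.0, 53.0] [ 0.6718 -0.0045  0.124 ]
post 0.74 [398.0, 146.0, 20.0, 10.0] [0.5763 0.0103 0.134 ]
template 0.91 [378.0, 130.0, 199.0, 258.0] [ 0.5644 -0.0111  0.11  ]
```

View pics/w2.png

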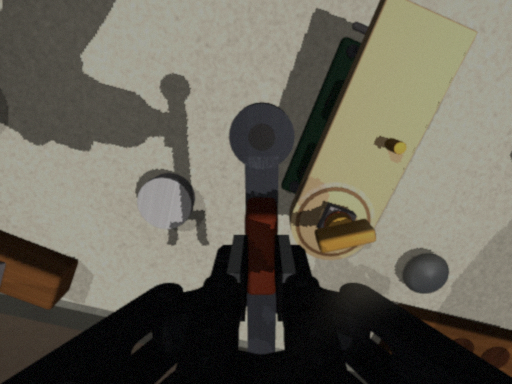

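The wrist view shows the board at right, with its right edge from (476,33) to about (378,225). The post top is at (399,146), the thumb bar at (346,236), and a ring around the nut at (331,220). The held spanner runs straight down the middle of the picture.

```bash
python3 - <<'E'
from h import *
im={"intrinsics":[[319.32,0,260.863],[0,319.32,189.132],[0,0,1]]};P=np.load("P2.npy");f=np.load("w2.npy")
hsv=cv2.cvtColor(f,cv2.COLOR_RGB2HSV)
b=((hsv[...,0]>20)&(hsv[...,0]<36)&(hsv[...,1]>55)&(hsv[...,2]>120)).astype(np.uint8)
n,lab,st,ce=cv2.connectedComponentsWithStats(b);k=1+st[1:,4].argmax();b=lab==k;print(st[k])
W=lambda q,z:onz(im,q,z,P)[:2]
def fit(pts):
    pts=np.array(pts);c=np.median(pts,0)
    vx,vy,x,y=cv2.fitLine(pts.astype(np.float32),cv2.DIST_HUBER,0,.001,.0001).ravel();sg=np.sign(vx) if abs(vx)>abs(vy) else 1
    return np.array([vx,vy])*sg,np.array([x,y])
R=[W((np.flatnonzero(b[r]).max()+.5,r),.11) for r in range(50,200,3)]
L=[W((np.flatnonzero(b[r]).min()-.5,r),.11) for r in range(15,175,3)]
E=[W((c,np.flatnonzero(b[:,c]).min()-.5),.11) for c in range(410,468,3)]
uR,pR=fit(R);uL,pL=fit(L);uE,pE=fit(E)
print("R yaw",np.arctan2(uR[1],uR[0]),"L yaw",np.arctan2(uL[1],uL[0]),"E",np.arctan(-uE[0]/uE[1]))
yaw=(np.arctan2(uR[1],uR[0])+np.arctan2(uL[1],uL[0]))/2
u=np.array([np.cos(yaw),np.sin(yaw)]);v=np.array([-u[1],u[0]])
print("width",(pR-pL)@v,"x",(pE@u))
ax=u*(pE@u+.210)+v*((pR+pL)/2@v);print("yaw",yaw,"axis from board",ax)
pt=W((399,146.5),.134);print("post top",pt,"axis from post",pt+u*.092-v*.0175)
# jam bar
m=((hsv[...,0]>10)&(hsv[...,0]<26)&(hsv[...,1]>120)&(hsv[...,2]>90)).astype(np.uint8);m[:200]=0;m[:,:300]=0;m[270:]=0;m[:,390:]=0
n,lab,st,ce=cv2.connectedComponentsWithStats(m);k=1+st[1:,4].argmax()
w=np.array([W(q[::-1],.164) for q in np.argwhere(lab==k)],np.float32);print("bar",st[k],cv2.minAreaRect(w))
big=cv2.resize(f[190:270,290:390],None,fx=8,fy=8*.9375,interpolation=cv2.INTER_CUBIC);cv2.imwrite("pics/c1.png",big[...,::-1][:600])
E
```

```text
[  310     0   167   228 17240]
R yaw -0.09167148 L yaw -0.09213968 E -0.0899678
width 0.087685846 x 0.455795
yaw -0.09190558 axis from board [ 0.6676435  -0.01056039]
post top [0.57566473 0.01398049] axis from post [ 0.66567038 -0.01188907]
bar [300 229  76  26 780] ((0.6695500016212463, -0.019392285495996475), (0.021697593852877617, 0.06706573069095612), 19.850860595703125)
```

View pics/c1.png

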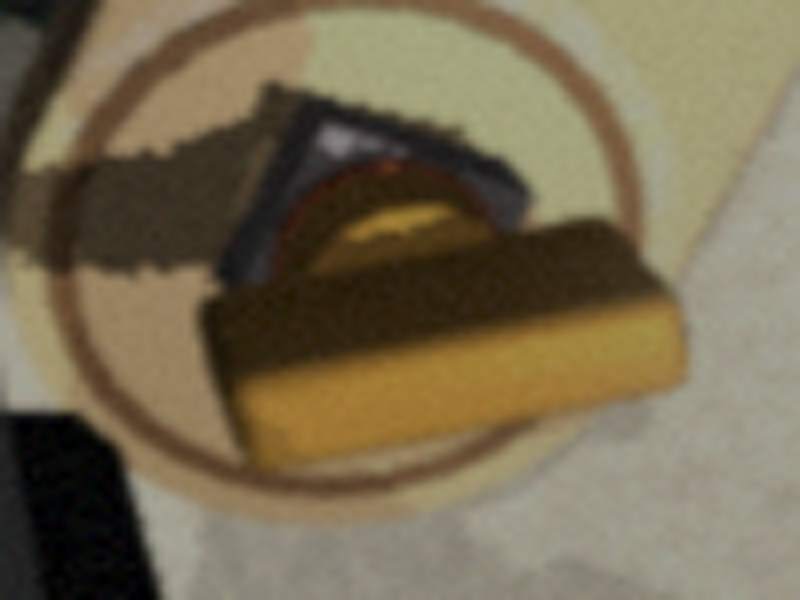

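```bash
python3 - <<'E'
from h import *
im={"intrinsics":[[319.32,0,260.863],[0,319.32,189.132],[0,0,1]]};P=np.load("P2.npy")
C=lambda x,y,z:onz(im,(290+x/8-.5,190+y/7.5-.5),z,P)[:2]
yaw=-.0915;u=np.array([np.cos(yaw),np.sin(yaw)]);v=np.array([-u[1],u[0]])
a=C(318,100,.124);b=C(530,190,.124);print("nut rear corners",a,b,np.linalg.norm(a-b),"yaw",np.arctan2(*(b-a)[::-1])-np.pi/2,"axis",(a+b)/2+.015*u)
print("ring",C(345,245,.11))
e=C(250,420,.164);g=C(678,335,.164);print("bar",(e+g)/2,np.linalg.norm(e-g),"dir",np.arctan2(*(g-e)[::-1]))
# held spanner eye centre (262,136) z?  yaw from eye to grip
zs=.2611-.0135+.010
print("eye",onz(im,(261.5,136),zs,P)[:2])
E
```

```text
nut rear corners [ 0.64730537 -0.02631285] [0.65238342 0.00374018] 0.03047902459224625 yaw -0.1673886047394344 axis [ 0.66478165 -0.01265692]
ring [ 0.67113136 -0.01120884]
bar [ 0.6648851  -0.01171257] 0.048477428627017385 dir 2.0739009865186495
eye [ 0.58310894 -0.11468203]
```

Emit:
move_arm(
  series=[
    [[-4,2.6,0,-0.09],[-4,2.6,0,-0.09],[-4,2.7,0,-0.09],[-3.86,2.73,0,-0.09],[0,0,-3,0],[0,0,-4,0],[0,0,-3.5,0],[0,0,-1.5,0],[0,0,0,0],[0,0,0,0]],
  ],
)

```text
clock: 7.52
tcp_pos: [0.4782, 0.0051, 0.144]
tool_rot: [0.141, 3.136, -0.0]
wrist_force: [-0.5, 1.1, -3.4]
finger_gap: 0.151
grasp_force: 59.2
```

```bash
python3 - <<'E'
from h import *
s=read_state();print({k:np.round(s[k],4).tolist() for k in("clock","tcp_pos","tool_rot","wrist_force","finger_gap")})
a=2*np.arctan2(s["tool_rot"][1],s["tool_rot"][0]);print("yaw",(a+np.pi/2)%np.pi-np.pi/2)
im=get_image("side");save(im,"s1.png")
c=np.array(im["frame"])
E
```

```text
{'clock': 7.525, 'tcp_pos': [0.4782, 0.0051, 0.144], 'tool_rot': [0.1414, 3.1358, -0.0003], 'wrist_force': [-0.4556, 1.0718, -3.367], 'finger_gap': 0.1514}
yaw -0.0901085937969972
```

View pics/s1.png

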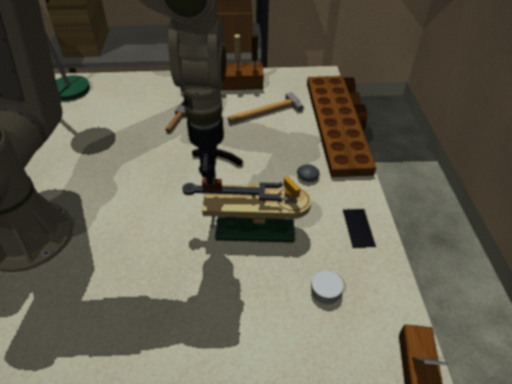

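The side view shows the spanner held level above the board, with its head just short of the thumb bar at (290,188) and nothing touching. I'll lower it.

Emit:
move_arm(
  series=[
    [[-0.15,0,-0.5,0],[0,0,-0.6,0],[0,0,-0.5,0],[0,0,0,0],[0,0,0,0]],
  ],
)

```text
clock: 8.2
tcp_pos: [0.4756, 0.0055, 0.1264]
tool_rot: [-0.141, -3.138, -0.0]
wrist_force: [-1.3, -0.0, -3.1]
finger_gap: 0.155
grasp_force: 59.2
```

Emit:
move_arm(
  series=[
    [[0,0,-0.2,0],[0,0,0,0],[0.5,-0.045,0,0],[0.5,-0.045,0,0],[0.5,-0.045,0,0],[0,0,0,0]],
  ],
)

```text
clock: 8.95
tcp_pos: [0.4912, 0.004, 0.1244]
tool_rot: [0.141, 3.138, 0.0]
wrist_force: [-0.0, -0.1, -2.1]
finger_gap: 0.157
grasp_force: 59.2
```

Emit:
move_arm(
  series=[
    [[0.5,-0.045,0,0],[0.5,-0.045,0,0],[0.5,-0.045,0,0],[0,0,0,0]],
  ],
)

```text
clock: 9.45
tcp_pos: [0.5061, 0.0027, 0.1244]
tool_rot: [0.141, 3.138, 0.0]
wrist_force: [0.6, -0.5, -2.9]
finger_gap: 0.149
grasp_force: 59.2
```

Emit:
move_arm(
  series=[
    [[0.4,-0.036,0,0],[0.4,-0.036,0,0],[0,0,0,0]],
  ],
)

```text
clock: 9.82
tcp_pos: [0.514, 0.002, 0.1245]
tool_rot: [0.141, 3.138, 0.0]
wrist_force: [1.6, 0.4, -2.6]
finger_gap: 0.156
grasp_force: 59.2
```

Emit:
move_arm(
  series=[
    [[0.4,-0.036,0,0],[0.3,-0.027,0,0],[0,0,0,0]],
  ],
)

```text
clock: 10.2
tcp_pos: [0.5209, 0.0014, 0.1244]
tool_rot: [0.141, 3.138, 0.0]
wrist_force: [-0.4, -0.7, -3.2]
finger_gap: 0.156
grasp_force: 59.2
```

Emit:
move_arm(
  series=[
    [[0.2,-0.018,0,0],[0.2,-0.018,0,0],[0,0,0,0]],
  ],
)

```text
clock: 10.58
tcp_pos: [0.5248, 0.001, 0.1244]
tool_rot: [0.141, 3.138, 0.0]
wrist_force: [0.8, 0.3, -3.7]
finger_gap: 0.156
grasp_force: 59.2
```

Emit:
move_arm(
  series=[
    [[0.15,-0.014,0,0],[0,0,0,0]],
  ],
)

```text
clock: 10.82
tcp_pos: [0.5252, 0.001, 0.1242]
tool_rot: [-0.141, -3.137, -0.0]
wrist_force: [-2.7, 0.1, -1.2]
finger_gap: 0.153
grasp_force: 59.3
```

Emit:
move_arm(
  series=[
    [[0.15,-0.014,0,0],[0,0,0,0]],
  ],
)

```text
clock: 11.08
tcp_pos: [0.5252, 0.0012, 0.1238]
tool_rot: [-0.141, -3.134, -0.001]
wrist_force: [-7.2, 0.3, -0.5]
finger_gap: 0.154
grasp_force: 59.5
```

```bash
python3 - <<'E'
from h import *
s=read_state();print({k:np.round(s[k],4).tolist() for k in("clock","tcp_pos","tool_rot","wrist_force","torque")})
a=2*np.arctan2(s["tool_rot"][1],s["tool_rot"][0]);print("yaw",(a+np.pi/2)%np.pi-np.pi/2)
for n in("top","side"):
  im=get_image(n)
  f=im["frame"];f=f[110:280,190:330] if n=="top" else f[150:250,170:330]
  cv2.imwrite(f"pics/{n}_c2.png",cv2.resize(f,None,fx=4,fy=3.5 if n=="top" else 4,interpolation=cv2.INTER_CUBIC)[...,::-1])
E
```

```text
{'clock': 11.075, 'tcp_pos': [0.5252, 0.0012, 0.1238], 'tool_rot': [-0.1406, -3.1338, -0.0006], 'wrist_force': [-7.2418, 0.3483, -0.4824], 'torque': [0.0595, 1.3595, 0.0137]}
yaw -0.08969065325388081
```

View pics/side_c2.png

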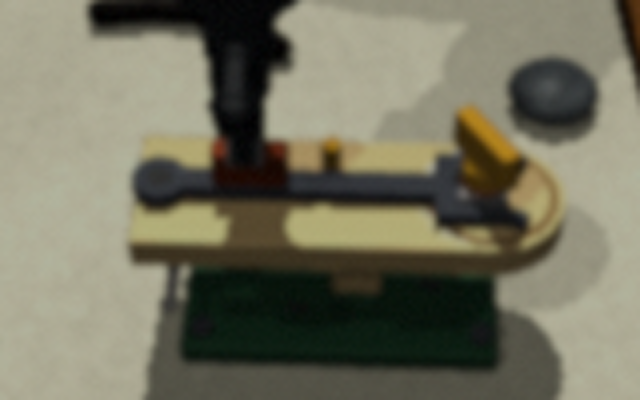

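The side view shows the jaw round the nut, the handle flat on the board and lying just on the near side of the post (at 332,150). It has met the throat, with about 7 N pushing back. I'll ease off, lower and release.

Emit:
move_arm(
  series=[
    [[-0.1,0.01,-0.08,0],[0,0,0,0]],
  ],
)

```text
clock: 11.42
tcp_pos: [0.5252, 0.0012, 0.1236]
tool_rot: [-0.141, -3.136, -0.001]
wrist_force: [-4.5, 1.8, 0.3]
finger_gap: 0.152
grasp_force: 59.7
```

Emit:
move_arm(
  series=[
    [[0,0,0,0],[0,0,0,0],[0,0,0,0],[0,0,0,0],[0,0,1,0],[0,0,3,0],[0,0,5,0],[0,0,5,0],[0,0,2,0],[0,0,0,0]],
  ],
  grip=0,
)

```text
clock: 12.68
tcp_pos: [0.5277, 0.0007, 0.286]
tool_rot: [0.141, 3.134, -0.001]
wrist_force: [-1.0, -0.5, 0.0]
finger_gap: 1.003
grasp_force: 0.0
```

```bash
python3 - <<'E'
from h import *
s=read_state();print({k:np.round(s[k],4).tolist() for k in("clock","joints","tcp_pos","tool_rot","wrist_force","torque")})
im=get_image("wrist");P=wpose(im,s);save(im,"w3.png")
for p in [(.6655,-.012,.164),(.6655,-.012,.124)]: print(proj(im,p,P))
E
```

```text
{'clock': 12.675, 'joints': [-0.1509, 0.2064, 0.0862, 1.446, 0.0001, -0.0611], 'tcp_pos': [0.5277, 0.0007, 0.286], 'tool_rot': [0.1408, 3.1338, -0.0006], 'wrist_force': [-0.9602, -0.4609, 0.0198], 'torque': [-0.0232, -0.0594, -0.0528]}
[260.48703491 301.68254253]
[260.55421154 279.78200298]
```

```bash
python3 - <<'E'
from h import *
s=read_state()
im=get_image("wrist");P=wpose(im,s)
for r in regions_of(im,"jam_nut")[:2]:
    q=np.argwhere(r["pixels"])[:,::-1];w=np.array([onz(im,x,.164,P)[:2] for x in q],np.float32)
    print(r["score"],r["extent"],cv2.minAreaRect(w))
cv2.imwrite("pics/w3c.png",cv2.resize(im["frame"][130:384,160:360],None,fx=2.3,fy=2.3,interpolation=cv2.INTER_CUBIC)[...,::-1])
E
```

```text
0.68 [261.3, 296.2, 44.6, 45.3] ((0.6525959968566895, -0.01361217349767685), (0.03822353482246399, 0.058238156139850616), 29.179288864135742)
```

View pics/w3c.png

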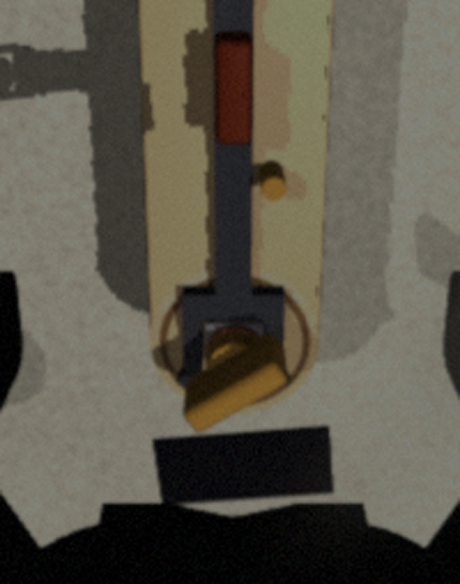

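The crop shows the jaw fully home against the nut, with the handle just beside the post (272,180). The bar's top face is centred at about (237,395), along a diagonal. Next I move over the jam nut, aligned with its bar.

Emit:
move_arm(
  series=[
    [[2.3,-0.2,0,-0.165],[2.3,-0.2,0,-0.165],[2.3,-0.2,-1,-0.165],[2.3,-0.2,-1,-0.165],[2.3,-0.2,-1,-0.165],[2.23,-0.19,-1,-0.165],[0,0,0,0],[0,0,0,0]],
  ],
)

```text
clock: 13.82
tcp_pos: [0.6629, -0.0109, 0.2427]
tool_rot: [-1.611, -2.695, 0.001]
wrist_force: [0.3, 0.4, 0.2]
finger_gap: 1.0
grasp_force: 0.0
```

```bash
python3 - <<'E'
from h import *
s=read_state();print({k:np.round(s[k],4).tolist() for k in("clock","joints","tcp_pos","tool_rot","wrist_force","torque")})
a=2*np.arctan2(s["tool_rot"][1],s["tool_rot"][0]);print("yaw",(a+np.pi/2)%np.pi-np.pi/2)
im=get_image("wrist");P=wpose(im,s);print(proj(im,(.665,-.0112,.164),P))
cv2.imwrite("pics/w4c.png",cv2.resize(im["frame"][120:320,130:390],None,fx=3,fy=3,interpolation=cv2.INTER_CUBIC)[...,::-1])
hsv=cv2.cvtColor(im["frame"],cv2.COLOR_RGB2HSV)
np.save("P4.npy",P)
E
```

```text
{'clock': 13.825, 'joints': [-0.1374, 0.4947, 0.3936, 1.472, 0.0001, 0.9403], 'tcp_pos': [0.6629, -0.0109, 0.2427], 'tool_rot': [-1.611, -2.6946, 0.0014], 'wrist_force': [0.2705, 0.423, 0.2083], 'torque': [0.0154, 0.0686, 0.0305]}
yaw -1.0777029009230175
[263.08210745 192.12369339]
```

View pics/w4c.png

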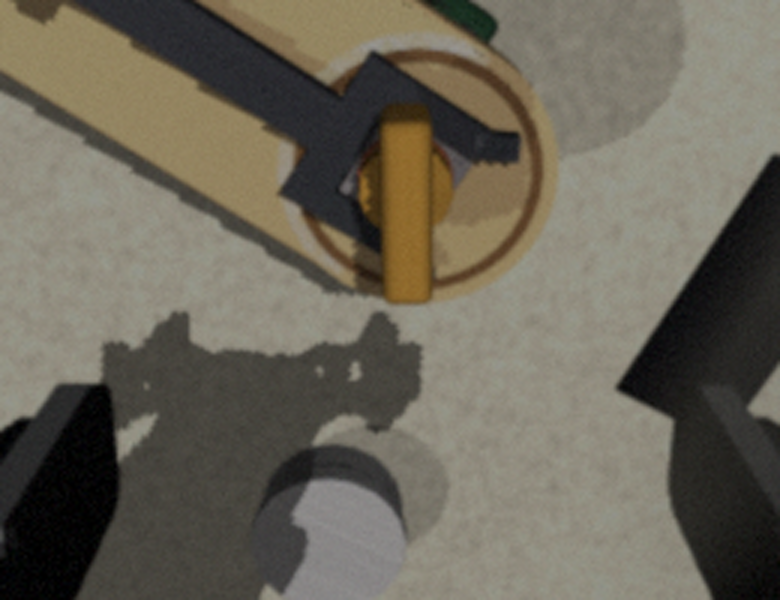

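The bar stands vertical in the crop, columns 383–432, so the tool is aligned with it. The spanner jaw is round the nut. I'll descend and close on the bar.

Emit:
move_arm(
  series=[
    [[0.3,0.05,-3,0],[0,0,-3,0],[0,0,-2.4,0],[0,0,-1.2,0],[0,0,0,0],[0,0,0,0]],
  ],
)

```text
clock: 14.62
tcp_pos: [0.6675, -0.0106, 0.1491]
tool_rot: [1.614, 2.693, 0.001]
wrist_force: [-0.2, -0.2, -0.1]
finger_gap: 1.0
grasp_force: 0.0
```

Emit:
move_arm(
  series=[
    [[0,0,0,0],[0,0,0,0],[0,0,0,0],[0,0,0,0],[0,0,0,0],[0,0,0,0],[0,0,0,0]],
  ],
  grip=255,
)

```text
clock: 15.5
tcp_pos: [0.6668, -0.0105, 0.1476]
tool_rot: [-1.615, -2.695, -0.0]
wrist_force: [-0.0, -0.4, 0.1]
finger_gap: 0.001
grasp_force: 0.0
```

```bash
cat > st.py <<'E'
from h import *
s=read_state();print({k:np.round(s[k],4).tolist() for k in("clock","tcp_pos","wrist_force","torque","finger_gap","grasp_force")},"q6",round(s["joints"][5],4))
a=2*np.arctan2(s["tool_rot"][1],s["tool_rot"][0]);print("yaw",round((a%np.pi)-np.pi,4))
E
python3 st.py
```

```text
{'clock': 15.5, 'tcp_pos': [0.6668, -0.0105, 0.1476], 'wrist_force': [-0.0029, -0.3698, 0.0868], 'torque': [-0.0299, 0.0079, -0.0216], 'finger_gap': 0.001, 'grasp_force': 0.0} q6 0.9437
yaw -1.0797
```

```bash
python3 - <<'E'
from h import *
s=read_state();im=get_image("wrist");P=wpose(im,s);print(proj(im,(.666,-.0105,.164),P),proj(im,s["tcp_pos"],P))
sd=get_image("side")
a=im["frame"][100:350,130:390];b=cv2.resize(sd["frame"][140:240,200:330],(325,250),interpolation=cv2.INTER_CUBIC)
cv2.imwrite("pics/x5.png",cv2.resize(np.hstack([a,b]),(800,342),interpolation=cv2.INTER_CUBIC)[...,::-1])
E
```

```text
[258.92322864 247.35392471] [260.43011819 233.89266568]
```

View pics/x5.png

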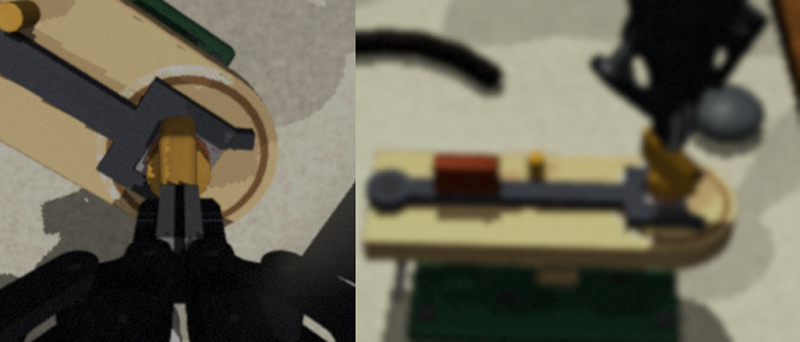

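```bash
python3 - <<'E'
from h import *
from scipy.spatial import ConvexHull
def mask(f):
    h=cv2.cvtColor(f,cv2.COLOR_RGB2HSV);return ((h[...,0]>8)&(h[...,0]<27)&(h[...,1]>130)&(h[...,2]>25)).astype(np.uint8)
def comp(m,uv):
    n,lab,st,ce=cv2.connectedComponentsWithStats(m);d=[np.hypot(*(ce[k]-uv)) if st[k,4]>40 else 1e9 for k in range(1,n)]
    k=1+int(np.argmin(d));return st[k].tolist(),ce[k].round(1).tolist()
def box(c,yaw,z0,z1,L=.052,W=.014):
    u=np.array([np.cos(yaw),np.sin(yaw)]);v=np.array([-u[1],u[0]])
    return [np.r_[c+u*a*L/2+v*b*W/2,z] for a in(-1,1) for b in(-1,1) for z in(z0,z1)]
c=np.array([.666,-.0105])
K={"intrinsics":[[319.32,0,260.863],[0,319.32,189.132],[0,0,1]]}
sd=get_image("side")
w4=cv2.cvtColor(cv2.imread("pics/w4c.png"),cv2.COLOR_BGR2RGB)
s1=cv2.cvtColor(cv2.imread("pics/s1.png"),cv2.COLOR_BGR2RGB)
print("w4 meas",[np.array(x)/3 for x in comp(mask(w4),(407,200))],"offset 130,120")
print("s1 meas",comp(mask(s1),(290,188)))
print("now side",comp(mask(sd["frame"]),(290,188)))
for z1 in(.164,.145):
    p=np.array([proj(K,q,np.load("P4.npy")) for q in box(c,-1.08,.136,z1)]);print(z1,"w4",p.min(0).round(1),p.max(0).round(1))
    p=np.array([proj(sd,q) for q in box(c,-1.08,.136,z1)]);print("side",p.min(0).round(1),p.max(0).round(1))
s=read_state();print("tip side",proj(sd,s["tcp_pos"]),s["tcp_pos"])
big=cv2.resize(sd["frame"][150:215,260:325],None,fx=9,fy=9,interpolation=cv2.INTER_CUBIC);cv2.imwrite("pics/x6.png",big[...,::-1])
E
```

```text
w4 meas [array([ 102.33333333,   17.33333333,   78.        ,   83.66666667,
       5313.        ]), array([138.9       ,  64.53333333])] offset 130,120
s1 meas ([284, 177, 17, 22, 234], [291.2, 188.4])
now side ([285, 178, 16, 21, 205], [291.3, 189.4])
0.164 w4 [255.7 152.8] [273.9 222.1]
side [282.7 174.6] [301.  198.6]
0.145 w4 [256.1 152.8] [273.1 213.4]
side [282.7 180.4] [300.4 198.6]
tip side [291.92497608 187.19528939] [ 0.66684334 -0.01053967  0.14762813]
```

View pics/x6.png

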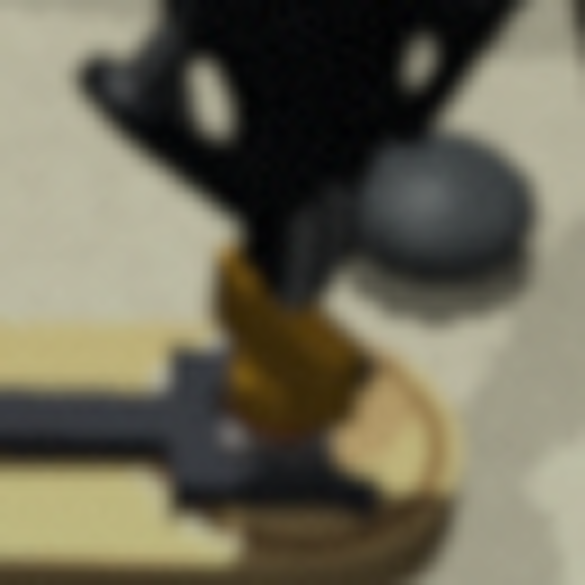

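The side crop shows the shut fingertips ending at the top edge of the bar at about (290,300), so they are on or above the bar rather than round it. I'll open, go a little lower and close again while watching the gap.

Emit:
move_arm(
  series=[
    [[0,0,0,0],[0,0,0,0],[0,0,0,0],[0,0,0,0],[0,0,-0.3,0],[0,0,-0.3,0],[0,0,0,0]],
  ],
  grip=0,
)

```text
clock: 16.52
tcp_pos: [0.6665, -0.0105, 0.1411]
tool_rot: [-1.615, -2.694, 0.0]
wrist_force: [-0.9, -0.0, -0.6]
finger_gap: 0.996
grasp_force: 0.0
```

Emit:
move_arm(
  series=[
    [[0,0,0,0],[0,0,0,0],[0,0,0,0],[0,0,0,0]],
  ],
  grip=255,
)

```text
clock: 17.02
tcp_pos: [0.6668, -0.0106, 0.1417]
tool_rot: [1.615, 2.695, -0.0]
wrist_force: [-2.0, -1.8, 3.9]
finger_gap: 0.146
grasp_force: 27.2
```

Emit:
move_arm(
  series=[
    [[0,0,0,0],[0,0,0,0],[0,0,0,0]],
  ],
)

```text
clock: 17.4
tcp_pos: [0.6668, -0.0106, 0.1419]
tool_rot: [1.615, 2.694, -0.0]
wrist_force: [-1.3, -0.1, 3.5]
finger_gap: 0.122
grasp_force: 58.8
```

Emit:
move_arm(
  series=[
    [[0,0,0,-0.08],[0,0,0,-0.08],[0,0,0,0]],
  ],
)

```text
clock: 17.77
tcp_pos: [0.6668, -0.0106, 0.1419]
tool_rot: [1.824, 2.557, 0.0]
wrist_force: [-2.3, -1.4, 3.5]
finger_gap: 0.122
grasp_force: 58.8
```

```bash
python3 st.py
```

```text
{'clock': 17.775, 'tcp_pos': [0.6668, -0.0106, 0.1419], 'wrist_force': [-2.3495, -1.4268, 3.4661], 'torque': [-0.1751, 0.3795, -0.0345], 'finger_gap': 0.1221, 'grasp_force': 58.832} q6 1.103
yaw -1.2391
```

Emit:
move_arm(
  series=[
    [[0,0,0,-0.1],[0,0,0,-0.1],[0,0,0,0]],
  ],
)

```text
clock: 18.15
tcp_pos: [0.6669, -0.0106, 0.1419]
tool_rot: [2.068, 2.364, 0.0]
wrist_force: [-2.3, -1.7, 4.1]
finger_gap: 0.119
grasp_force: 58.9
```

```bash
python3 st.py
```

```text
{'clock': 18.15, 'tcp_pos': [0.6669, -0.0106, 0.1419], 'wrist_force': [-2.3219, -1.673, 4.1201], 'torque': [-0.1977, 0.3904, -0.0265], 'finger_gap': 0.1191, 'grasp_force': 58.918} q6 1.3016
yaw -1.4376
```

Emit:
move_arm(
  series=[
    [[0,0,0,-0.08],[0,0,0,-0.08],[0,0,0,0]],
  ],
)

```text
clock: 18.52
tcp_pos: [0.6669, -0.0106, 0.1419]
tool_rot: [2.249, 2.193, 0.0]
wrist_force: [-2.2, -1.4, 4.2]
finger_gap: 0.119
grasp_force: 60.0
```

```bash
python3 st.py
```

```text
{'clock': 18.525, 'tcp_pos': [0.6669, -0.0106, 0.1419], 'wrist_force': [-2.2014, -1.3978, 4.2279], 'torque': [-0.231, 0.4748, 0.2484], 'finger_gap': 0.1186, 'grasp_force': 60.017} q6 1.4604
yaw -1.5964
```

Emit:
move_arm(
  series=[
    [[0,0,0,-0.05],[0,0,0,0]],
  ],
)

```text
clock: 18.77
tcp_pos: [0.6669, -0.0105, 0.1419]
tool_rot: [2.304, 2.136, 0.0]
wrist_force: [-2.3, -1.1, 4.6]
finger_gap: 0.12
grasp_force: 60.6
```

```bash
python3 st.py
```

```text
{'clock': 18.775, 'tcp_pos': [0.6669, -0.0105, 0.1419], 'wrist_force': [-2.2909, -1.0662, 4.6033], 'torque': [-0.2109, 0.4528, 0.3645], 'finger_gap': 0.1204, 'grasp_force': 60.5645} q6 1.5106
yaw -1.6465
```

Emit:
move_arm(
  series=[
    [[0,0,0,-0.05],[0,0,0,0]],
  ],
)

```text
clock: 19.02
tcp_pos: [0.6669, -0.0105, 0.1418]
tool_rot: [2.357, 2.077, 0.0]
wrist_force: [-2.3, -1.2, 4.7]
finger_gap: 0.121
grasp_force: 60.8
```

```bash
python3 st.py
```

```text
{'clock': 19.025, 'tcp_pos': [0.6669, -0.0105, 0.1418], 'wrist_force': [-2.3262, -1.2382, 4.661], 'torque': [-0.2154, 0.4672, 0.4151], 'finger_gap': 0.1214, 'grasp_force': 60.7518} q6 1.561
yaw -1.6969
```

Emit:
move_arm(
  series=[
    [[0,0,0,-0.05],[0,0,0,0]],
  ],
)

```text
clock: 19.27
tcp_pos: [0.6669, -0.0106, 0.1418]
tool_rot: [2.408, 2.017, 0.0]
wrist_force: [-2.1, -2.1, 5.3]
finger_gap: 0.125
grasp_force: 61.0
```

```bash
python3 st.py
```

```text
{'clock': 19.275, 'tcp_pos': [0.6669, -0.0106, 0.1418], 'wrist_force': [-2.0739, -2.0861, 5.3447], 'torque': [-0.2289, 0.4509, 0.4051], 'finger_gap': 0.1253, 'grasp_force': 61.0074} q6 1.6109
yaw -1.7469
```

Emit:
move_arm(
  series=[
    [[0,0,0,-0.05],[0,0,0,0]],
  ],
)

```text
clock: 19.52
tcp_pos: [0.6669, -0.0106, 0.1418]
tool_rot: [2.457, 1.957, 0.0]
wrist_force: [-2.0, -2.2, 5.3]
finger_gap: 0.124
grasp_force: 61.6
```

```bash
python3 st.py
```

```text
{'clock': 19.525, 'tcp_pos': [0.6669, -0.0106, 0.1418], 'wrist_force': [-1.9939, -2.249, 5.2802], 'torque': [-0.2505, 0.454, 0.5281], 'finger_gap': 0.1245, 'grasp_force': 61.5707} q6 1.6607
yaw -1.7967
```

Emit:
move_arm(
  series=[
    [[0,0,0,-0.05],[0,0,0,0]],
  ],
)

```text
clock: 19.77
tcp_pos: [0.6669, -0.0106, 0.1418]
tool_rot: [2.505, 1.895, 0.0]
wrist_force: [-2.1, -1.9, 4.6]
finger_gap: 0.119
grasp_force: 62.2
```

```bash
python3 st.py
```

```text
{'clock': 19.775, 'tcp_pos': [0.6669, -0.0106, 0.1418], 'wrist_force': [-2.0925, -1.9268, 4.6465], 'torque': [-0.2397, 0.5098, 0.6407], 'finger_gap': 0.1195, 'grasp_force': 62.1628} q6 1.7105
yaw -1.8464
```

Emit:
move_arm(
  series=[
    [[0,0,0,-0.04],[0,0,0,0]],
  ],
)

```text
clock: 20.02
tcp_pos: [0.6669, -0.0105, 0.1419]
tool_rot: [2.542, 1.845, 0.0]
wrist_force: [-1.7, -1.0, 5.9]
finger_gap: 0.125
grasp_force: 62.7
```

```bash
python3 st.py; python3 st.py|tail -2
```

```text
{'clock': 20.025, 'tcp_pos': [0.6669, -0.0105, 0.1419], 'wrist_force': [-1.7389, -1.006, 5.9265], 'torque': [-0.2957, 0.4607, 0.7089], 'finger_gap': 0.1246, 'grasp_force': 62.7196} q6 1.7503
yaw -1.8862
{'clock': 20.025, 'tcp_pos': [0.6669, -0.0105, 0.1419], 'wrist_force': [-1.7389, -1.006, 5.9265], 'torque': [-0.2957, 0.4607, 0.7089], 'finger_gap': 0.1246, 'grasp_force': 62.7196} q6 1.7503
yaw -1.8862
```

Emit:
move_arm(
  series=[
    [[0,0,0,-0.05],[0,0,0,0],[0,0,0,0]],
  ],
)

```text
clock: 20.4
tcp_pos: [0.667, -0.0106, 0.1419]
tool_rot: [2.587, 1.781, 0.0]
wrist_force: [-1.8, -0.7, 5.4]
finger_gap: 0.123
grasp_force: 63.4
```

```bash
python3 st.py
```

```text
{'clock': 20.4, 'tcp_pos': [0.667, -0.0106, 0.1419], 'wrist_force': [-1.7976, -0.6677, 5.4125], 'torque': [-0.3157, 0.4832, 0.7905], 'finger_gap': 0.1232, 'grasp_force': 63.4362} q6 1.7998
yaw -1.9357
```

Emit:
move_arm(
  series=[
    [[0,0,0,-0.025],[0,0,0,0],[0,0,0,0]],
  ],
)

```text
clock: 20.78
tcp_pos: [0.667, -0.0105, 0.1419]
tool_rot: [2.609, 1.749, 0.0]
wrist_force: [-2.1, -1.4, 4.9]
finger_gap: 0.12
grasp_force: 64.1
```

```bash
python3 st.py
```

```text
{'clock': 20.775, 'tcp_pos': [0.667, -0.0105, 0.1419], 'wrist_force': [-2.0911, -1.3909, 4.8844], 'torque': [-0.3354, 0.4799, 0.8336], 'finger_gap': 0.1195, 'grasp_force': 64.0963} q6 1.8247
yaw -1.9606
```

Torque is about 0.85 N m. I'll open, rise clear and check.

Emit:
move_arm(
  series=[
    [[0,0,0,0],[0,0,0,0],[0,0,0,0],[0,0,0,0],[0,0,1,0],[0,0,3,0],[0,0,4,0],[0,0,4,0],[0,0,0,0]],
  ],
  grip=0,
)

```text
clock: 21.9
tcp_pos: [0.6688, -0.0107, 0.2668]
tool_rot: [2.609, 1.741, 0.01]
wrist_force: [0.7, -1.2, -0.4]
finger_gap: 1.0
grasp_force: 0.0
```

Emit:
move_arm(
  series=[
    [[-3,0,2,0.18],[-3,0,2,0.18],[-3,0,1,0.18],[-3,0,0,0.18],[-3,0,0,0.18],[-2,0,0,0.18],[0,0,0,0.18],[0,0,0,0.18],[0,0,0,0.18],[0,0,0,0.18],[0,0,0,0],[0,0,0,0]],
  ],
)

```text
clock: 23.4
tcp_pos: [0.4967, -0.0105, 0.3114]
tool_rot: [-0.263, -3.13, -0.0]
wrist_force: [0.2, -1.0, 0.3]
finger_gap: 0.997
grasp_force: 0.0
```

```bash
python3 st.py; python3 - <<'E'
from h import *
s=read_state();im=get_image("wrist");P=wpose(im,s);f=im["frame"];cv2.imwrite("pics/w7.png",f[...,::-1])
hsv=cv2.cvtColor(f,cv2.COLOR_RGB2HSV)
r=((hsv[...,0]<8)|(hsv[...,0]>172))&(hsv[...,1]>120)
n,lab,st,ce=cv2.connectedComponentsWithStats(r.astype(np.uint8));k=1+st[1:,4].argmax()
w=np.array([onz(im,q,.147,P)[:2] for q in np.argwhere(lab==k)[:,::-1]],np.float32);print("grip",st[k],cv2.minAreaRect(w))
for r in regions_of(im,"spanner")[:1]:
    q=np.argwhere(r["pixels"])[:,::-1];w=np.array([onz(im,x,.12,P)[:2] for x in q])
    w=w[w[:,0]<.56];c=w.mean(0);u=np.linalg.svd(w-c,full_matrices=False)[2][0];print(r["score"],"handle",c,np.arctan(u[1]/u[0]))
for r in regions_of(im,"jam_nut")[:1]:
    q=np.argwhere(r["pixels"])[:,::-1];w=np.array([onz(im,x,.164,P)[:2] for x in q],np.float32);print("jam",r["score"],cv2.minAreaRect(w))
t=get_image("top")
for n,z in [("ebony_blank",.02),("wax_tin",.034),("stone",.02)]:
    r=regions_of(t,n)[0];c=np.argwhere(r["pixels"]).mean(0)[::-1];print(n,onz(t,c,z).round(3))
E
```

```text
{'clock': 23.4, 'tcp_pos': [0.4967, -0.0105, 0.3114], 'wrist_force': [0.1946, -0.968, 0.3385], 'torque': [-0.0199, 0.0277, -0.0062], 'finger_gap': 0.997, 'grasp_force': 0.0} q6 -0.0152
yaw -0.1677
grip [273 164  15  45 495] ((0.5231286883354187, 0.005920907948166132), (0.015138847753405571, 0.049563437700271606), 81.77344512939453)
0.93 handle [0.50053806 0.00916862] -0.11657547641906033
jam 0.56 ((0.6506855487823486, -0.007534723728895187), (0.05374564230442047, 0.044044338166713715), 73.56658172607422)
ebony_blank [0.486 0.274 0.02 ]
wax_tin [ 0.73  -0.203  0.034]
stone [0.744 0.179 0.02 ]
```

```bash
python3 -c "
from cell import finish_job
print(finish_job())"
```

```text
the job is handed in; nothing more can be done
None
```

The spanner is home on the lower nut with its handle against the post. The jam nut is tightened to about 0.85 N m, the other things on the bench are undisturbed, and the job is handed in at 23.5 s.

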